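Slide a ceramic plate from its drying cover into the scanner dock

TASK

Load the scanner: the white ceramic plate lies half under the low steel cover on the grey board. Working only by pressing down on its top face (never pushing at its rear edge, and gently: the board stands on springy feet and must not be pressed down by more than 2 mm, or the plate breaks), slide it out along the board and into the dock, under the sprung roller, until its front edge is fully home against the back stop, then let go of it. Leave the crucible, bottles, lid and jar where they stand.

Things in the scene. Friction and masses are not known exactly. Their poses are not given: they have to be found in the camera images.
- board_top (a point): middle of the top face of the smooth grey board, 280 (x) x 500 (y) x 6 mm, under the plate; it has a friction coefficient of 0.1 to 0.25 with whatever touches it. Cover and dock stand over it on the bench and do not sink with it
- board (a joint): how far (m) the board is pressed down on its springy feet: 0 at rest, 0.001 at about 30 N, 0.0025 (too far: the plate breaks) at about 65 N, stops at 0.004
- plate: loose white ceramic plate, 95 (x) x 120 (y) x 5 mm, 0.1 kg, too wide to grasp; origin at the centre of its underside, top face at z = +5 mm; front edge towards its own -y, the way it travels. Friction with fingertips 0.6 or more. Pressed with 12 N it slides along; at the roller it needs 20 to 30 N, or the fingers slip. It turns with the hand only if both tips, spread, press evenly (tool level)
- plate_front (a point): middle of the plate's front edge at the underside, 60 mm from its origin along its -y; axes as the plate
- cover: fixed low steel cover, 113 x 72 mm (y), 17 mm high, open only to its own -y; origin on the board's top, middle. Side walls 101 mm apart inside; back wall's inner face at y = +33 mm; walls and roof end at y = -33 mm; roof's underside 14 mm up. At first the plate points along the cover's -y, its front 58 mm sticking out; with its origin beyond y = -93 mm here it is clear
- dock: fixed scanner dock, open to its own +y, roughly facing the cover; origin on the board's top, where the home plate's origin lies, axes as the home plate's (it enters along -y). Side walls 9 mm high, 99 mm apart inside, y = -60 to +10 mm, then a mouth flaring to 124 mm wide at y = +36. Roller posts 35 mm high at x = +-56 to +-71, y = -37 to -13. Head 45 mm high behind y = -70
- dock_stop (a point): middle of the back stop's face at board level, at y = -60 mm in the dock's frame; the plate is home when plate_front is here
- roller (a joint): lift (m) of the sprung rubber roller, 18 mm thick, along the dock's x at y = -25 mm; 0 at rest, its underside 2 mm above the board. The plate's front must shove it up with some 5 to 8 N, then it reads about 0.003 and bears on the plate with 4 to 5 N. Fingers must not run into it: press on the plate's rear half to enter
- crucible: small porcelain crucible, 45 mm wide, 36 mm high, standing on the board's far side; bystander; origin under its centre
- reagent_bottle: small clear bottle with black cap, 49 mm wide, 95 mm high; bystander; origin under its centre
- dropper_bottle: white squeeze dropper bottle with a blue wrapper, 49 mm wide, 107 mm high; bystander; origin under its centre
- white_lid: round white screw lid lying upside down, 82 mm wide, 15 mm high; bystander; origin under its centre
- glass_jar: small open glass jar, 60 mm wide, 85 mm high; bystander; origin under its centre

How it is judged:
On the way:
1. the plate is drawn clear of the cover (y of plate in the frame of cover below -0.088 m), for 0.1 s.
At the end, for the whole second after the job is handed in: The plate lies flat on the board in the dock under the lifted roller, its front edge within 3 mm of the back stop and 6 mm of its middle, square to within 0.06 rad, at rest (y of plate_front in the frame of dock below -0.057 m and x of plate_front in the frame of dock between -0.006 and 0.006 m and angle between the y axis of plate and the y axis of dock, either way round below 0.06 rad and z of plate_front in the frame of dock below 0.002 m and angle between plate's own z axis and vertical below 0.03 rad and value of joint roller above 0.0015 m and linear speed of plate below 0.01 m/s); the robot touches nothing.
It fails at once if the board is pressed down by more than 2.5 mm (value of joint board above 0.0025 m).
It fails at once if the plate is pushed at its rear edge instead of on its top (contact force between the fingers and plate above 1 N and y of the grasp point in the frame of plate above 0.065 m).
It fails at once if the crucible, a bottle, the lid or the jar is moved by over 30 mm (distance of any of crucible, reagent_bottle, dropper_bottle, white_lid, glass_jar from where it was at the start of the episode above 0.03 m).
It also fails if it takes over 72 s, if anything falls off the work surface, if the arm or the gripper's body presses on something with over 40 N, if the wrist force passes 120 N, or if a joint passes its speed limit or range.

ROBOT

A 6-joint arm with a two-finger parallel gripper is mounted at the origin on a cart in front of the work surface, level with it; the furniture and walls round the work are solid. World frame = base frame: x ahead of the robot, y to its left, z up, the work surface at z = 0. Lengths are in m, angles in rad, forces in N, time in s.
With the tool pointing down it reaches from about 0.275 to 0.85 m from the base axis. Payload 19 kg.
Tool frame: the origin (TCP) lies midway between the tips of the shut fingers; the grasp point (between the pads) lies behind it (manip.grip_point_offset is the z of the grasp point in the tool frame, in m); z points along the fingers, y is the line along which they close (so a half turn about z gives the same grasp; the last joint's range is limited). The gripper opens to 85 mm and grips with 20 to 120 N. Pads are 22 mm wide; open, the fingers measure 114 mm over their backs; the gripper's body (76 mm by 85 mm) begins 54 mm behind the grasp point. The pads swing forward as they close: fully open they stand 13 mm farther back than shut.
Start: joints at [0.969, 0.15, 1.437, -0, 1.554, -0.134], TCP at [0.259, 0.513, 0.231] pointing down, gripper open.
Joint ranges: [-2.8, 2.8], [-0.68, 2.1], [0.12, 2.68], [-1.39, 4.53], [0.16, 2.79], [-2.81, 2.81]. Speed limits (rad/s): [1.89, 1.89, 2.22, 3.01, 3.01, 3.01].

INTERFACE

Orientations are given as a unit quaternion [w, x, y, z].
In Python, from workcell import manip, optics gives the robot as it stands (manip), with the cameras (optics).
- The arm moves only by the shell command python3 inch.py 'ROWS' [FORCE]. ROWS is a JSON object whose key "ticks" holds a list of rows, 1 to 10 of them, each of 5 numbers: dx, dy, dz in units of 25 mm, then a turn about the tool's z in rad, then the opening from 0.0 (shut) to 1.0 (fully open); each row is the pose to reach, as a shift and turn from the pose commanded when the command began, along the tool's axes at that moment; what a row does not reach only later rows make up. A row lasts 1/12 s, in which the tool goes at most 0.0417 m and 0.125 rad, less where a joint would pass 70% of its speed; a pose out of reach is approached as far as the arm can. The fingers move at their own pace and stop on an object; FORCE is the grip in N (left out, the last holds). Time passes only in rows, so rows that do not move let the fingers close. It prints the time, the measured TCP pose, the force, the opening and the grip force at its end. Input that does not fit is refused with a message, and nothing moves.
- manip.get_obs(): the state, without advancing time (a new reading comes with each control period).
- optics.get_image(name): name is "scene" or "top" or "wrist"; returns a dict with "color" (400x640x3 uint8, red, green, blue), "camera_matrix" (3x3 intrinsics, pixels), "origin" and "orientation" of the camera in the world. Camera axes: x right, y down, z forward; pixel columns grow to the right and rows downward; lengths in m; the calibration is good to about 2 mm. A picture is of the moment at which its call begins. There is no depth.
- manip.finish_job(): hands the job in; it is judged then, once.
The state is a dict: "time_s": time; "q": joint angles; "qd": joint speeds; "tau": joint torques, N m; "eef_pos": TCP position; "tcp_rot": TCP orientation; "ft_force": force on the tool from outside, world axes, zero at the start; "wrist_torque": the same for the moment, N m; "opening": opening from 0.0 (shut) to 1.0 (fully open); "gripper_force": force on a finger pad.
Only numpy, scipy, OpenCV 4.12 (cv2) and the standard library are available. Lean on these libraries where they do the work, as an engineer would, in place of code of your own. Each camera call takes 0.05 s, during which the arm holds its last target. There are 200 camera calls.

## Working session

There is one attempt and no reset: what is moved stays moved. The work goes in short steps, Python scripts to look and compute and a shell command to move; the robot and the scene stay as the last step left them, time stands still between calls to the robot, and variables do not carry over. Pictures are saved under pics/ and viewed, at most 10 in all, crops included, and the job is handed in when it is done.

```bash
ls; mkdir -p pics; python3 - <<'E'
from workcell import manip, optics
import cv2,numpy as np
for n in ("scene","top","wrist"):
    i=optics.get_image(n); cv2.imwrite(f"pics/{n}0.png",i["color"][:,:,::-1]); np.savez(f"pics/{n}0.npz",**i)
    print(n,i["camera_matrix"].tolist(),i["origin"],i["orientation"])
o=manip.get_obs(); print(o); print(manip.grip_point_offset)
E
```

```text
inch.py
pics
workcell.py
scene [[439.57011287419493, 0.0, 322.4057549507003], [0.0, 439.57011287419493, 192.60708328669344], [0.0, 0.0, 1.0]] [-0.15677203 -0.73197382  1.03365201] [-0.3674359   0.84762326 -0.34914069  0.15692812]
top [[423.93817118868066, 0.0, 316.8576805942611], [0.0, 423.93817118868066, 196.31016077409134], [0.0, 0.0, 1.0]] [ 0.47168793 -0.00212735  1.33969905] [ 0.03984252 -0.69884655  0.71305892 -0.0396617 ]
wrist [[281.6016647875501, 0.0, 317.4428109637479], [0.0, 281.6016647875501, 195.87531028580733], [0.0, 0.0, 1.0]] [0.18453909 0.55219752 0.37258361] [0.14200752 0.83984689 0.51673689 0.08645255]
{'time_s': 0.15, 'q': array([ 9.69018686e-01,  1.50868152e-01,  1.43782363e+00, -3.54678877e-06,
        1.55379048e+00, -1.33989803e-01]), 'qd': array([ 0.00145382, -0.00166869, -0.00252336, -0.00028419,  0.0010162 ,
       -0.00040505]), 'tau': array([ 2.36310821e-03, -7.13377762e+01, -5.71043015e+01, -3.44669534e-04,
        6.93999362e-03,  9.54500547e-05]), 'eef_pos': array([0.25919094, 0.5130779 , 0.23084583]), 'tcp_rot': array([-1.58315792e-04,  2.31767111e-01,  9.72771200e-01, -4.15680801e-04]), 'ft_force': array([-0.51497619,  0.01679719,  0.02042883]), 'wrist_torque': array([0.04031912, 0.00914061, 0.02799082]), 'gripper_force': 0.0, 'opening': 0.9978808238883661}
-0.0187
```

View pics/scene0.png

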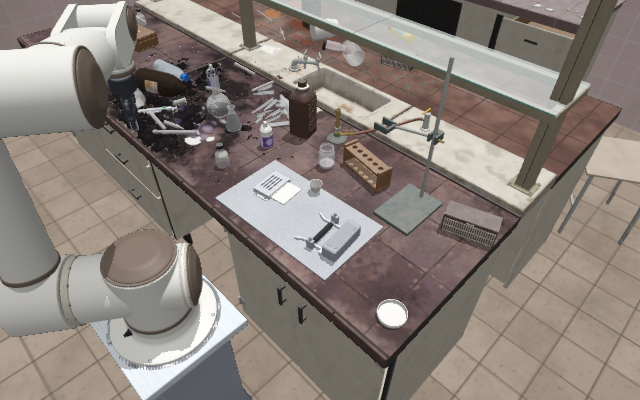

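View pics/top0.png

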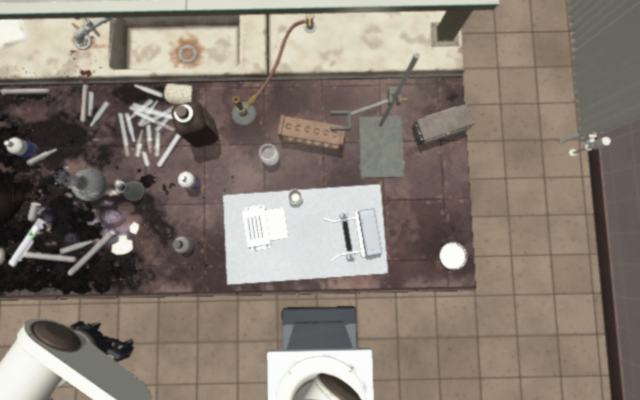

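The top view shows the cover at about (257,228), with the plate front out to about (286,224). The roller is at about (347,236), the dock head at about (370,233) and the crucible at (295,198). I'll get rough world positions from these, then move the wrist camera in.

```bash
cat > h.py <<'E'
import numpy as np, cv2
from scipy.spatial.transform import Rotation as R
from workcell import manip, optics
def rot(q): return R.from_quat([q[1],q[2],q[3],q[0]])
def ray(im,p):
    d=np.linalg.inv(im["camera_matrix"])@np.array([p[0],p[1],1.0]); return np.array(im["origin"]),rot(im["orientation"]).apply(d)
def at(im,p,z):
    o,d=ray(im,p); return o+d*(z-o[2])/d[2]
def proj(im,P):
    c=rot(im["orientation"]).inv().apply(np.atleast_2d(P)-im["origin"])@np.array(im["camera_matrix"]).T; return c[:,:2]/c[:,2:]
def tri(obs):
    A=np.zeros((3,3));b=np.zeros(3)
    for im,p in obs:
        o,d=ray(im,p); d/=np.linalg.norm(d); M=np.eye(3)-np.outer(d,d); A+=M;b+=M@o
    return np.linalg.solve(A,b)
def load(n): return dict(np.load(f"pics/{n}.npz"))
def snap(n,cam="wrist"):
    i=optics.get_image(cam); cv2.imwrite(f"pics/{n}.png",i["color"][:,:,::-1]); np.savez(f"pics/{n}.npz",**i); return i
def totool(P):  # world point -> shift in tool axes of now
    o=manip.get_obs(); return rot(o["tcp_rot"]).inv().apply(np.array(P)-o["eef_pos"])
E
python3 - <<'E'
from h import *
np.set_printoptions(precision=3,suppress=True)
t=load("top0")
for n,p in dict(b1=(223,194),b2=(382,185),b3=(387,273),b4=(228,284),cover=(257,228),platefront=(286,224),roller=(347,236),head=(370,233)).items(): print(n,at(t,p,0.01))
w=load("wrist0"); o=manip.get_obs(); T=rot(o["tcp_rot"])
print(T.as_matrix()); print("cam in tool",T.inv().apply(w["origin"]-o["eef_pos"]),(T.inv()*rot(w["orientation"])).as_matrix())
E
```

```text
b1 [0.635 0.293 0.01 ]
b2 [ 0.654 -0.21   0.01 ]
b3 [ 0.379 -0.215  0.01 ]
b4 [0.355 0.276 0.01 ]
cover [0.526 0.186 0.01 ]
platefront [0.537 0.095 0.01 ]
roller [ 0.495 -0.095  0.01 ]
head [ 0.503 -0.167  0.01 ]
[[-0.893  0.451 -0.001]
 [ 0.451  0.893 -0.001]
 [ 0.    -0.001 -1.   ]]
cam in tool [ 0.084  0.001 -0.142] [[-0.    -0.945 -0.328]
 [ 1.     0.    -0.001]
 [ 0.001 -0.328  0.945]]
```

Units first: shifts go in units of 25 mm. So -0.417 m is -16.68, -0.249 m is -9.96.

```bash
python3 inch.py '{"ticks":[[-16.68,-9.96,0,1.1,1],[-16.68,-9.96,0,1.1,1],[-16.68,-9.96,0,1.1,1],[-16.68,-9.96,0,1.1,1],[-16.68,-9.96,0,1.1,1],[-16.68,-9.96,0,1.1,1],[-16.68,-9.96,0,1.1,1],[-16.68,-9.96,0,1.1,1],[-16.68,-9.96,0,1.1,1],[-16.68,-9.96,0,1.1,1]]}'; python3 - <<'E'
from h import *
print(totool([.52,.10,.23]),rot(manip.get_obs()["tcp_rot"]).as_matrix().round(3),manip.get_obs()["q"])
E
```

```text
time_s: 0.98
eef_pos: [0.4828, 0.1592, 0.2313]
tcp_rot: [0.0, 0.709, 0.706, 0.0]
ft_force: [0.5, 1.4, -0.4]
opening: 1.002
gripper_force: 0.0
[-0.0590432   0.03742025  0.00131111] [[ 0.004  1.     0.   ]
 [ 1.    -0.004 -0.   ]
 [-0.     0.    -1.   ]] [ 1.66885317e-01  1.09216209e-02  1.58768982e+00 -3.94627597e-05
  1.54292548e+00  1.71182143e-01]
```

Scaled: -0.058 m is -2.32, 0.037 m is 1.48.

```bash
python3 inch.py '{"ticks":[[-2.32,1.48,0,0,1],[-2.32,1.48,0,0,1],[-2.32,1.48,0,0,1],[-2.32,1.48,0,0,1],[-2.32,1.48,0,0,1]]}'; python3 - <<'E'
from h import *
i=snap("w1"); b=i["color"][:,:,::-1]; cv2.imwrite("pics/w1c.png",cv2.resize(b[60:400,150:500],None,fx=1.7,fy=1.7,interpolation=cv2.INTER_CUBIC))
E
```

```text
time_s: 1.4
eef_pos: [0.5191, 0.1036, 0.2311]
tcp_rot: [-0.0, 0.706, 0.708, -0.0]
ft_force: [-0.3, -0.2, -1.0]
opening: 1.004
gripper_force: 0.0
```

View pics/w1.png

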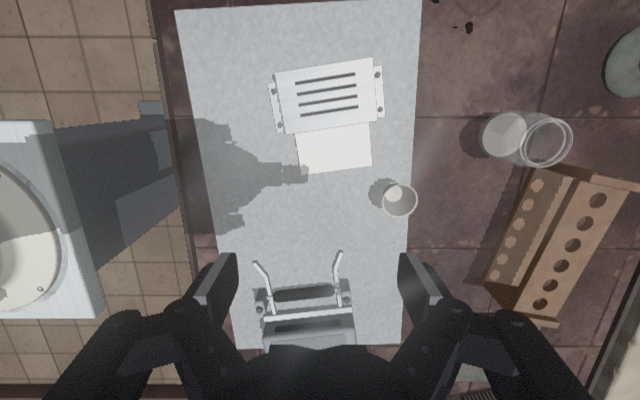

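The wrist view shows the plate's front edge from (306,173) to (372,166). The cover's open edge runs from about (288,134) to (378,120), the dock mouth tips are near (255,264) and (341,251), and the crucible is at (399,200). I'll take a second view from farther along −y to see the dock whole.

Scaled: -0.12 m is -4.8, -0.13 m is -5.2.

```bash
python3 inch.py '{"ticks":[[-1.6,0,0,0,1],[-3.2,0,0,0,1],[-4.8,0,0.4,0,1],[-5.2,0,0.8,0,1],[-5.2,0,0.8,0,1],[-5.2,0,0.8,0,1]]}'; python3 - <<'E'
from h import *
i=snap("w2"); b=i["color"][:,:,::-1]; cv2.imwrite("pics/w2c.png",cv2.resize(b[0:290,200:440],None,fx=2,fy=2,interpolation=cv2.INTER_CUBIC))
w=load("w1")["color"][:,:,::-1];cv2.imwrite("pics/w1c.png",cv2.resize(w[50:190,255:395],None,fx=4,fy=4,interpolation=cv2.INTER_CUBIC))
E
```

```text
time_s: 1.95
eef_pos: [0.5195, -0.0259, 0.2112]
tcp_rot: [-0.0, 0.706, 0.708, -0.0]
ft_force: [-0.9, 0.6, -0.2]
opening: 0.999
gripper_force: 0.0
```

View pics/w2c.png

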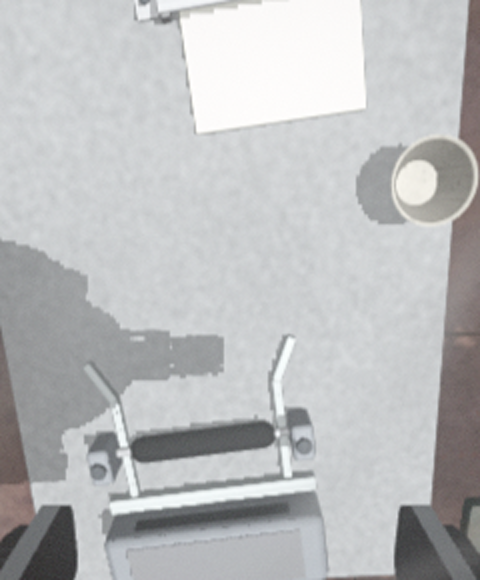

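View pics/w1c.png

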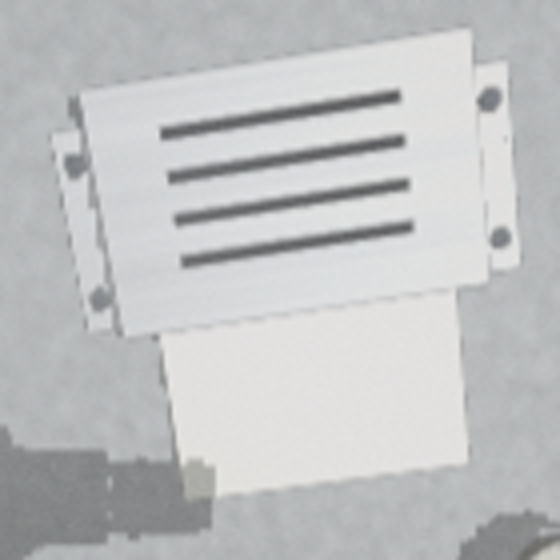

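w2 crop (half-scale, column offset 200):
- The plate front corners are at about (298.5,66.5) and (383,54).
- The dock mouth tips are at (244,183) and (345.5,170), with wall bends at (259.5,202) and (339,191.5).
- The post bolts are at (249,235.5) and (351.5,223).

In the w1 crop the plate front corners are at (302,174.3) and (372,165.8). I'll fit the poses from these.

```bash
cat > fit.py <<'E'
from h import *
from scipy.optimize import least_squares
np.set_printoptions(precision=4,suppress=True)
w1,w2=load("w1"),load("w2")
c=lambda x,y:(200+x/2,y/2)
d=lambda x,y:(255+x/4,50+y/4)
def place(p,P,z0):
    P=np.array(P,float); a=p[2]; return np.c_[p[0]+P[:,0]*np.cos(a)-P[:,1]*np.sin(a),p[1]+P[:,0]*np.sin(a)+P[:,1]*np.cos(a),z0+P[:,2]]
FL=tri([(w1,d(187,497)),(w2,c(197,133))]);FR=tri([(w1,d(468,463)),(w2,c(366,108))])
print("plate corners",FL,FR,np.linalg.norm(FL-FR))
def fit(views,P,p0,z0=None):
    def r(p): return np.concatenate([(proj(im,place(p,P,p[3] if z0 is None else z0))[k]-uv) for im,k,uv in views])
    s=least_squares(r,p0,loss="soft_l1"); print(s.x,"res px",np.abs(s.fun).max(),s.fun); return s.x
# tool x axis ~ +y ; frames: x across
DP=[(-63,36,9),(63,36,9),(-51,10,9),(51,10,9),(-63.5,-25,35),(63.5,-25,35)]
DP=np.array(DP)/1e3
fp=[c(88,366),c(291,340),c(119,404),c(278,383),c(98,471),c(303,446)]
print("dock free z"); dk=fit([(w2,k,fp[k]) for k in range(6)],DP,[.5,-.1,0.1,.006])
PP=np.array([(-47.5,-60,5),(47.5,-60,5)])/1e3
print("plate"); pl=fit([(w1,0,d(187,497)),(w1,1,d(468,463)),(w2,0,c(197,133)),(w2,1,c(366,108))],PP,[.53,.15,.1,.006])
CP=np.array([(-56.5,-33,17),(56.5,-33,17),(-56.5,33,17),(56.5,33,17)])/1e3
print("cover");cv=fit([(w1,k,d(*q)) for k,q in enumerate([(122,335),(490,283),(82,93),(470,30)])],CP,[.53,.18,.1,.006])
E
python3 fit.py
```

```text
plate corners [0.4986 0.0928 0.008 ] [0.5914 0.1053 0.0107] 0.0936176134354184
dock free z
[ 0.4965 -0.068   0.1334  0.0066] res px 1.2888122579976198 [ 0.6798 -0.1797 -0.3353  0.0529 -1.2459 -0.9724 -1.2888 -0.3148  0.709
  0.4934  0.9766  0.8215]
plate
[0.5373 0.1585 0.133  0.0028] res px 0.5352051431401037 [-0.3904 -0.0055  0.4064 -0.5352 -0.273   0.0829  0.2535  0.3344]
cover
[0.5313 0.1901 0.1462 0.0062] res px 1.8763382485605575 [-0.3783 -1.1788  0.2683 -1.8763 -0.7878  1.1545  0.9579  1.2724]
```

```bash
cat >> fit.py <<'E'
print("---")
a=.130; D=np.array([.4965,-.068]); ex=np.array([np.cos(a),np.sin(a)]); ey=np.array([-np.sin(a),np.cos(a)])
tod=lambda p:np.array([(p[:2]-D)@ex,(p[:2]-D)@ey])
t=load("top0")
cr=at(w2,c(435,180),.042); print("crucible",cr,"dock frame",tod(cr), "plate",tod(pl),"cover",tod(cv)); print("top: crucible",at(t,(295,198),.042),"via w1",at(w1,(399,200),.042))
print("pred roller in top", proj(t,place([*D,a],np.array([(-.04,-.025,.015),(.04,-.025,.015)]),.006)), "pred stop in w2 crop",(proj(w2,place([*D,a],np.array([(-.05,-.06,.009),(.05,-.06,.009),(-.0495,-.025,.020),(.0495,-.025,.02)]),.006))-[200,0])*2)
print("tool yaw", np.arctan2(*rot(manip.get_obs()["tcp_rot"]).as_matrix()[:2,1][::-1]))
E
python3 fit.py | sed -n '/---/,$p'
```

```text
---
crucible [0.6233 0.0677 0.042 ] dock frame [0.1433 0.1181] plate [0.0699 0.2193] cover [0.0679 0.2514]
top: crucible [0.6144 0.0641 0.042 ] via w1 [0.6218 0.069  0.042 ]
pred roller in top [[348.5563 247.3562]
 [344.4958 221.7308]] pred stop in w2 crop [[138.2811 497.1742]
 [284.754  480.6248]
 [126.2674 457.9314]
 [279.9773 440.0784]]
tool yaw 0.0039558967185205005
```

Scaled: 0.1526 m is 6.104, 0.03 m is 1.2.

```bash
python3 inch.py '{"ticks":[[1.6,0.2,0,-0.06,0.6],[3.2,0.4,0.4,-0.13,0.6],[4.6,0.64,1.2,-0.13,0.6],[5.6,0.8,2.4,-0.13,0.6],[6.08,0.864,4,-0.13,0.6],[6.104,0.864,5.6,-0.13,0.6],[6.104,0.864,6.8,-0.13,0.6],[6.104,0.864,7.4,-0.13,0.6],[6.104,0.864,7.4,-0.13,0.6]]}'; python3 - <<'E'
from h import *
print(totool([.5417,.1266,.02]).round(4)); i=snap("w3","wrist"); snap("s3","scene")
b=i["color"][:,:,::-1]; cv2.imwrite("pics/w3c.png",cv2.resize(b[:,120:520],None,fx=1.45,fy=1.45))
E
```

```text
time_s: 2.75
eef_pos: [0.5388, 0.1277, 0.0233]
tcp_rot: [-0.002, 0.658, 0.753, -0.002]
ft_force: [0.2, 0.8, -0.1]
opening: 0.598
gripper_force: 0.0
[-0.0015  0.0027  0.0033]
```

View pics/w3c.png

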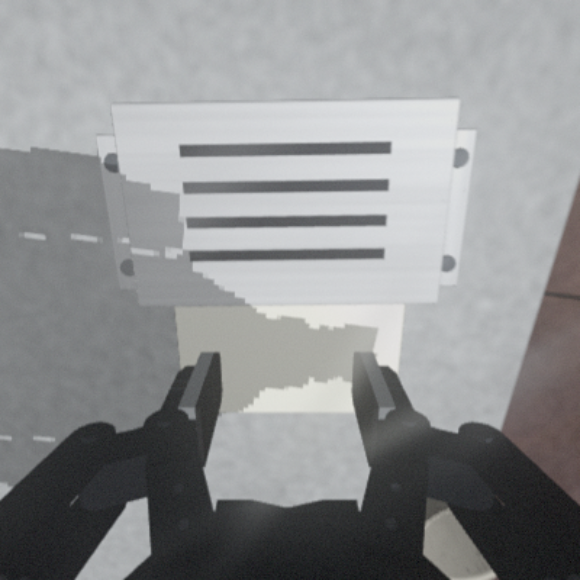

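The tips straddle the plate's middle with the front edge square to the hand. The plate spans columns 178–403 and its front edge is at row 412. Descending gently.

```bash
python3 inch.py '{"ticks":[[0,0.08,0.24,0,0.6],[0,0.08,0.4,0,0.6],[0,0.08,0.48,0,0.6],[0,0.08,0.48,0,0.6]]}'; python3 inch.py '{"ticks":[[0,0,0.04,0,0.6],[0,0,0.04,0,0.6]]}'; python3 inch.py '{"ticks":[[0,0,0.04,0,0.6],[0,0,0.04,0,0.6]]}'
```

```text
time_s: 3.18
eef_pos: [0.543, 0.1263, 0.0144]
tcp_rot: [0.0, 0.659, 0.753, 0.0]
ft_force: [0.4, 0.1, 0.1]
opening: 0.599
gripper_force: 0.0
time_s: 3.35
eef_pos: [0.5431, 0.1262, 0.0135]
tcp_rot: [0.0, 0.659, 0.752, 0.0]
ft_force: [-0.1, -0.2, 0.2]
opening: 0.6
gripper_force: 0.0
time_s: 3.52
eef_pos: [0.5429, 0.1262, 0.0123]
tcp_rot: [0.0, 0.659, 0.752, -0.0]
ft_force: [-0.8, 0.6, 0.5]
opening: 0.601
gripper_force: 0.0
```

```bash
python3 inch.py '{"ticks":[[0,0,0.04,0,0.6],[0,0,0.08,0,0.6],[0,0,0.08,0,0.6]]}' | sed -n '2p;4p'; python3 inch.py '{"ticks":[[0,0,0.04,0,0.6],[0,0,0.04,0,0.6]]}'| sed -n '2p;4p'; python3 inch.py '{"ticks":[[0,0,0.04,0,0.6],[0,0,0.04,0,0.6]]}'| sed -n '2p;4p'
```

```text
eef_pos: [0.5428, 0.1262, 0.0101]
ft_force: [-0.9, 0.3, 0.6]
eef_pos: [0.5429, 0.1262, 0.0091]
ft_force: [0.5, -0.8, 0.5]
eef_pos: [0.5429, 0.1262, 0.0081]
ft_force: [0.7, 0.7, 0.4]
```

Scaled: 0.001 m is 0.04.

```bash
python3 inch.py '{"ticks":[[0,0,0.04,0,0.6],[0,0,0.04,0,0.6]]}' | sed -n '2p;4p'; python3 inch.py '{"ticks":[[0,0,0.02,0,0.6],[0,0,0.02,0,0.6]]}'| sed -n '2p;4p'; python3 inch.py '{"ticks":[[0,0,0.02,0,0.6],[0,0,0.02,0,0.6]]}'| sed -n '2p;4p'
```

```text
eef_pos: [0.543, 0.1263, 0.0075]
ft_force: [-1.6, -0.7, 7.0]
eef_pos: [0.5432, 0.1263, 0.0073]
ft_force: [-3.0, -1.1, 9.2]
eef_pos: [0.5433, 0.1263, 0.0072]
ft_force: [-4.2, -0.4, 14.9]
```

Scaled: -0.02 m is -0.8, -0.015 m is -0.6.

```bash
python3 inch.py '{"ticks":[[-0.12,0,0,0,0.6],[-0.28,0,0,0,0.6],[-0.44,0,0,0,0.6],[-0.6,0,0,0,0.6],[-0.8,0,0,0,0.6],[-0.8,0,0,0,0.6]]}' | sed -n '2p;4p'; python3 - <<'E'
from h import *
i=snap("w4"); b=i["color"][:,:,::-1]; cv2.imwrite("pics/w4c.png",cv2.resize(b[150:380,180:480],None,fx=1.7,fy=1.7))
E
```

```text
eef_pos: [0.5465, 0.106, 0.0073]
ft_force: [0.2, -3.6, 12.2]
```

View pics/w4c.png

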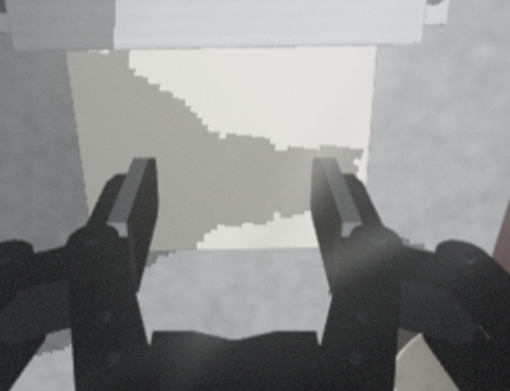

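The plate follows the fingers: its exposed part has grown, with the front edge at row ~248 of the crop, square to the hand. Continuing out.

Scaled: -0.002 m is -0.08, -0.023 m is -0.92.

```bash
python3 inch.py '{"ticks":[[-0.2,-0.02,0,0,0.6],[-0.44,-0.04,0,0,0.6],[-0.68,-0.06,0,0,0.6],[-0.92,-0.08,0,0,0.6],[-0.92,-0.08,0,0,0.6]]}' | sed -n '2p;4p';python3 inch.py '{"ticks":[[-0.2,0,0,0,0.6],[-0.44,0,0,0,0.6],[-0.68,0,0,0,0.6],[-0.92,0,0,0,0.6],[-1.08,0,0,0,0.6],[-1.08,0,0,0,0.6]]}' | sed -n '2p;4p'; python3 - <<'E'
from h import *
i=snap("w5"); snap("t5","top");b=i["color"][:,:,::-1]; cv2.imwrite("pics/w5c.png",cv2.resize(b[0:380,180:480],None,fx=1.55,fy=1.55))
E
```

```text
eef_pos: [0.5475, 0.0827, 0.0073]
ft_force: [-0.1, -4.2, 12.1]
eef_pos: [0.5511, 0.056, 0.0073]
ft_force: [0.6, -3.6, 12.3]
```

View pics/w5c.png

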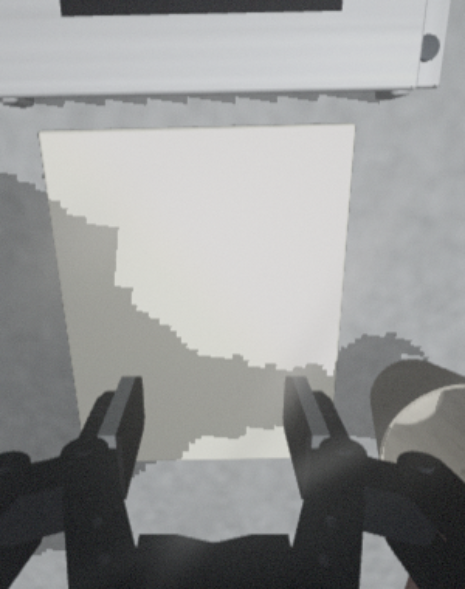

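The plate is fully out: its rear edge runs from (205,85) to (409,81) in w5, its front edge is at crop row ~460, and the crucible stands just clear on the right. Measuring the plate against the dock.

```bash
cat > m.py <<'E'
from h import *
np.set_printoptions(precision=4,suppress=True)
a=.130; D=np.array([.4965,-.068]); ex=np.array([np.cos(a),np.sin(a)]); ey=np.array([-np.sin(a),np.cos(a)])
tod=lambda p:np.array([(p[:2]-D)@ex,(p[:2]-D)@ey])
def rear(im,l,r,z=.011):
    L,Rr=at(im,l,z),at(im,r,z); v=(Rr-L)[:2]; w=np.linalg.norm(v); v/=w
    o=(L+Rr)[:2]/2+np.array([v[1],-v[0]])*.06
    print("width",w,"yaw",np.arctan2(v[1],v[0]),"origin world",o,"dock",tod(o)); return o
if __name__=="__main__":
    i=load("w5"); o=rear(i,(180+39/1.55,132/1.55),(180+355/1.55,125/1.55))
    print("front", at(i,(180+230/1.55,460/1.55),.011), "tcp dock",tod(manip.get_obs()["eef_pos"]))
E
python3 m.py
```

```text
width 0.09291053891799812 yaw 0.1531171515532269 origin world [0.5444 0.0873] dock [0.0676 0.1478]
front [0.562  0.0312 0.011 ] tcp dock [0.0703 0.1159]
```

```bash
python3 inch.py '{"ticks":[[0,0,-0.16,0,0.6],[0,0,-0.4,0,0.6],[1.2,-0.04,-0.48,-0.01,0.6],[2.4,-0.08,-0.48,-0.01,0.6],[2.8,-0.1,-0.48,-0.01,0.6],[2.8,-0.1,-0.24,-0.01,0.6],[2.8,-0.1,-0.08,-0.01,0.6],[2.8,-0.1,-0.08,-0.01,0.6]]}' | sed -n '2p;4p';python3 inch.py '{"ticks":[[0,0,0.04,0,0.6],[0,0,0.04,0,0.6]]}' | sed -n '2p;4p';python3 inch.py '{"ticks":[[0,0,0.02,0,0.6],[0,0,0.02,0,0.6]]}' | sed -n '2p;4p'; python3 -c "
from m import *
print(tod(manip.get_obs()['eef_pos']))"
```

```text
eef_pos: [0.5385, 0.1251, 0.0077]
ft_force: [0.2, 1.6, 3.8]
eef_pos: [0.5389, 0.1248, 0.0074]
ft_force: [-2.2, 1.1, 9.1]
eef_pos: [0.539, 0.1247, 0.0072]
ft_force: [-3.9, 3.2, 13.8]
[0.0671 0.1856]
```

Scaled: -0.034 m is -1.36, -0.031 m is -1.24.

```bash
python3 inch.py '{"ticks":[[-0.12,-0.16,0,0,0.6],[-0.28,-0.4,0,0,0.6],[-0.44,-0.68,0,0,0.6],[-0.64,-0.96,0,0,0.6],[-0.8,-1.24,0,0,0.6],[-0.88,-1.36,0,0,0.6],[-0.88,-1.36,0,0,0.6]]}' | sed -n '2p;4p'; python3 inch.py '{"ticks":[[-0.12,-0.2,0,0.003,0.6],[-0.28,-0.48,0,0.006,0.6],[-0.44,-0.76,0,0.01,0.6],[-0.64,-1.04,0,0.013,0.6],[-0.8,-1.36,0,0.013,0.6],[-0.8,-1.36,0,0.013,0.6]]}' | sed -n '2p;4p'; python3 - <<'E'
from m import *
i=snap("w6"); b=i["color"][:,:,::-1]; cv2.imwrite("pics/w6c.png",cv2.resize(b[0:400,120:520],None,fx=1.45,fy=1.45))
snap("t6","top"); print(tod(manip.get_obs()['eef_pos']))
E
```

```text
eef_pos: [0.5082, 0.0974, 0.0074]
ft_force: [-2.4, -3.0, 10.4]
eef_pos: [0.477, 0.0726, 0.0073]
ft_force: [-3.3, -2.2, 12.6]
[-0.0006  0.1422]
```

View pics/w6c.png

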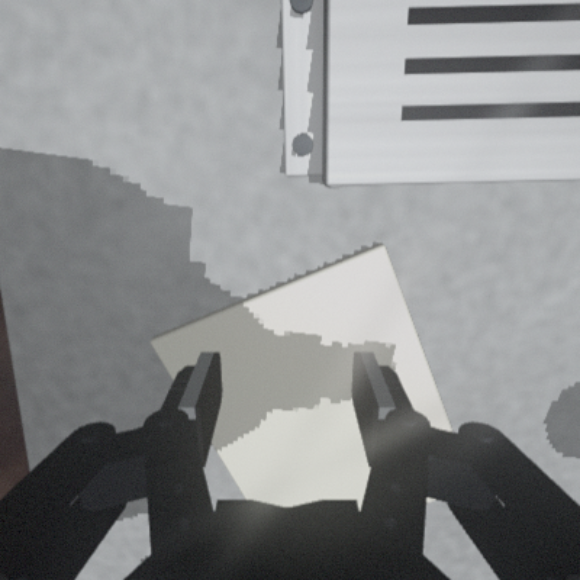

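The plate has swung under the hand: its rear corners are at crop (152,340) and (384,244), about 0.4 rad of yaw. I'll measure it and check the wrist moment for uneven pressing.

```bash
python3 - <<'E'
from m import *
i=load("w6"); o=rear(i,(120+152/1.45,340/1.45),(120+384/1.45,244/1.45))
b=manip.get_obs(); T=rot(b["tcp_rot"]); print(b["ft_force"],b["wrist_torque"],"tool frame F,M",T.inv().apply(b["ft_force"]),T.inv().apply(b["wrist_torque"])); print(T.as_matrix())
print("camera tilt ok; tcp",b["eef_pos"],b["q"],b["opening"])
E
```

```text
width 0.09208324336826944 yaw 0.5417148452175927 origin world [0.4964 0.0536] dock [0.0156 0.1206]
[-1.735  -2.0165 11.9294] [-0.3382  0.4773 -0.0245] tool frame F,M [ -1.7852  -1.9727 -11.9293] [ 0.5167 -0.2742  0.024 ]
[[-0.1282  0.9917  0.0006]
 [ 0.9917  0.1282 -0.0006]
 [-0.0007  0.0005 -1.    ]]
camera tilt ok; tcp [0.4775 0.073  0.0073] [-0.0077  0.1542  1.9201 -0.0007  1.0666 -0.1359] 0.6001788983757856
```

Dragging along the finger axis tilts the hand, so one tip carries more load and the plate pivots. From now on I'll drag only along tool x, and turn the plate with a wider, aligned grip. First, a numeric plate finder, since I have one view left. I'll test it on w5 and w6.

```bash
cat > pf.py <<'E'
from m import *
from scipy.optimize import minimize
C=np.array([(-47.5,-60),(47.5,-60),(47.5,60),(-47.5,60)])/1e3
def find(im,guess,z=.011):
    g=cv2.GaussianBlur(im["color"],(3,3),0).astype(int); wb=g[:,:,0]-g[:,:,2]
    near=(g.max(2)>70)
    def poly(p,s=1.):
        cs,sn=np.cos(p[2]),np.sin(p[2]); P=C*s; return proj(im,np.c_[p[0]+P[:,0]*cs-P[:,1]*sn,p[1]+P[:,0]*sn+P[:,1]*cs,np.full(4,z)])
    def mask(p,s=1.):
        m=np.zeros(wb.shape,np.uint8); cv2.fillPoly(m,[np.round(poly(p,s)*16).astype(np.int32)],1,cv2.LINE_AA,4); return m>0
    roi=mask(guess,1.6)&near
    inn=np.median(wb[mask(guess,.6)&near]); out=np.median(wb[roi&~mask(guess,1.2)]); th=(inn+out)/2
    obs=wb>th
    f=lambda p:(mask(p)!=obs)[roi].mean()
    best=min((minimize(f,np.array(guess)+[0,0,d],method="Nelder-Mead",options=dict(initial_simplex=np.array(guess)+[0,0,d]+np.array([[0,0,0],[.012,0,0],[0,.012,0],[0,0,.1]]))) for d in(-.1,0,.1)),key=lambda r:r.fun)
    x=best.x; print("in/out",inn,out,"plate world",x,"mismatch",round(best.fun,4),"dock",tod(x),"rel yaw",x[2]-a); return x
if __name__=="__main__":
    find(load("w1"),[.5373,.1585,.14])
    find(load("w5"),[.5444,.0873,.15]); find(load("w6"),[.4964,.0536,.52]); find(load("t6"),[.4964,.0536,.52])
E
python3 pf.py
```

```text
in/out -2.0 -4.0 plate world [ 0.5468  0.1613 -0.1082] mismatch 0.1985 dock [0.0796 0.2208] rel yaw -0.23815009618854607
in/out 6.0 -4.0 plate world [0.5445 0.0879 0.1548] mismatch 0.0402 dock [0.0678 0.1483] rel yaw 0.024781420059796055
in/out 6.0 -4.0 plate world [0.4945 0.0537 0.5401] mismatch 0.0277 dock [0.0138 0.121 ] rel yaw 0.4100804488521773
in/out 5.0 -1.5 plate world [0.4738 0.0503 0.7906] mismatch 0.3248 dock [-0.0072  0.1203] rel yaw 0.6606199589447602
```

Scaled: -0.04 m is -1.6, -0.03 m is -1.2.

```bash
python3 inch.py '{"ticks":[[0,0,-0.16,0,0.6],[0,0,-0.6,0,0.6],[0.12,0.04,-1.2,-0.1,0.75],[0.24,0.1,-1.6,-0.2,0.75],[0.24,0.1,-1.6,-0.3,0.75],[0.24,0.1,-1.6,-0.41,0.75],[0.24,0.1,-1.6,-0.41,0.75],[0.24,0.1,-1.6,-0.41,0.75]]}' | sed -n '2,5p'; python3 - <<'E'
from pf import *
p=find(snap("w7"),[.4945,.0537,.54]); b=manip.get_obs(); T=rot(b["tcp_rot"]).as_matrix()
g=p[:2]+.03*np.array([-np.sin(p[2]),np.cos(p[2])]); print("press",g,"tool shift",totool([*g,.012]),"tool yaw",np.arctan2(T[1,1],T[0,1]),b["ft_force"],b["wrist_torque"])
E
```

```text
eef_pos: [0.4789, 0.0803, 0.0471]
tcp_rot: [0.0, 0.495, 0.869, -0.0]
ft_force: [-0.5, 0.0, -0.5]
opening: 0.754
in/out 6.0 -3.0 plate world [0.4961 0.0543 0.5375] mismatch 0.0343 dock [0.0155 0.1214] rel yaw 0.4074769626690252
press [0.4807 0.0801] tool shift [-0.0012  0.0015  0.035 ] tool yaw 0.5356298492120554 [ 0.2124 -0.1724 -0.4345] [ 0.031  -0.0488  0.0604]
```

```bash
cat > ob.py <<'E'
from m import *
b=manip.get_obs();T=rot(b["tcp_rot"]);print("t",b["time_s"],"tcp",b["eef_pos"],"dock",tod(b["eef_pos"]),"F",T.inv().apply(b["ft_force"]),"M",T.inv().apply(b["wrist_torque"]),"tilt",T.as_matrix()[2,:2])
E
python3 inch.py '{"ticks":[[0,0.06,0.8,0,0.75],[0,0.06,1.36,0,0.75],[0,0.06,1.52,0,0.75],[0,0.06,1.52,0,0.75]]}' >/dev/null; python3 ob.py; python3 inch.py '{"ticks":[[0,0,0.04,0,0.75],[0,0,0.04,0,0.75]]}' >/dev/null; python3 ob.py;  python3 inch.py '{"ticks":[[0,0,0.04,0,0.75],[0,0,0.04,0,0.75]]}' >/dev/null; python3 ob.py
```

```text
t 9.4 tcp [0.4795 0.0813 0.008 ] dock [0.0025 0.1502] F [ 0.6306 -0.2363 -0.4002] M [-0.0068  0.0473  0.0472] tilt [ 0.001 -0.002]
t 9.5667 tcp [0.4805 0.0814 0.0085] dock [0.0035 0.1502] F [0.321  0.3323 0.4355] M [0.015  0.0059 0.0378] tilt [-0.0004  0.0006]
t 9.7333 tcp [0.4804 0.0814 0.0072] dock [0.0034 0.1502] F [0.2017 0.2625 0.3602] M [-0.03    0.0278 -0.024 ] tilt [-0.0005  0.0006]
```

Scaled: 0.001 m is 0.04.

```bash
python3 inch.py '{"ticks":[[0,0,0.04,0,0.75],[0,0,0.04,0,0.75]]}' >/dev/null; python3 ob.py; python3 inch.py '{"ticks":[[0,0,0.02,0,0.75],[0,0,0.02,0,0.75]]}' >/dev/null; python3 ob.py;  python3 inch.py '{"ticks":[[0,0,0.02,0,0.75],[0,0,0.02,0,0.75]]}' >/dev/null; python3 ob.py
```

```text
t 9.9 tcp [0.4802 0.0814 0.0059] dock [0.0032 0.1503] F [ 0.4058 -0.9676  0.071 ] M [ 0.0108 -0.0409 -0.0191] tilt [-0.0001  0.0001]
t 10.0667 tcp [0.4801 0.0814 0.0053] dock [0.0031 0.1503] F [-0.1105 -0.1107 -0.1143] M [-0.0206  0.0186  0.0087] tilt [-0.     -0.0001]
t 10.2333 tcp [0.4802 0.0814 0.0049] dock [0.0032 0.1503] F [ 0.4902 -0.2815 -3.5153] M [0.1659 0.0763 0.0289] tilt [-0.0001  0.    ]
```

```bash
for i in 1 2 3; do python3 inch.py '{"ticks":[[0,0,0.02,0,0.75],[0,0,0.02,0,0.75]]}' >/dev/null; python3 ob.py; done
```

```text
t 10.4 tcp [0.4803 0.0814 0.0046] dock [0.0033 0.1503] F [ 1.767  -2.8406 -9.0585] M [0.4754 0.235  0.0789] tilt [-0.0002  0.0001]
t 10.5667 tcp [0.4804 0.0814 0.0044] dock [0.0034 0.1502] F [  1.548   -2.8027 -12.5424] M [0.6752 0.2953 0.1075] tilt [-0.0004  0.0004]
t 10.7333 tcp [0.4805 0.0814 0.0042] dock [0.0035 0.1502] F [  3.1787  -5.105  -18.4742] M [1.0173 0.4852 0.1487] tilt [-0.0005  0.0007]
```

```bash
for i in 1 2; do python3 inch.py '{"ticks":[[0.012,-0.02,0,0,0.75],[0.012,-0.02,0,0,0.75]]}' >/dev/null; python3 ob.py; done
```

```text
t 10.9 tcp [0.4805 0.0814 0.0043] dock [0.0035 0.1502] F [  1.5318   0.0238 -15.3735] M [0.449  0.056  0.1264] tilt [-0.0012  0.0018]
t 11.0667 tcp [0.4803 0.0814 0.0044] dock [0.0033 0.1502] F [ -1.0789   1.933  -12.6765] M [ 0.0736 -0.2007 -0.0497] tilt [-0.0017  0.0026]
```

Diagnosis: the arm sags under load about world y, so a finger line along world x loads one tip, while a line along world y stays even. I'll turn the hand so its fingers lie along world y, opened wide over the plate's middle.

Units first: shifts go in units of 25 mm. So -0.03 m is -1.2, -0.05 m is -2.

```bash
python3 inch.py '{"ticks":[[0,0,-0.16,0,0.75],[0,0,-0.8,0,0.75],[-0.4,0,-1.6,-0.12,1],[-0.8,0,-2,-0.24,1],[-1.2,0,-2,-0.36,1],[-1.2,0,-2,-0.48,1],[-1.2,0,-2,-0.6,1],[-1.2,0,-2,-0.72,1],[-1.2,0,-2,-0.84,1],[-1.2,0,-2,-0.96,1]]}' >/dev/null;  python3 inch.py '{"ticks":[[0,0,0,-0.12,1],[0,0,0,-0.24,1],[0,0,0,-0.274,1],[0,0,0,-0.274,1]]}' | sed -n '2,3p'; python3 - <<'E'
from pf import *
p=find(snap("w8"),[.4961,.0543,.54]); b=manip.get_obs(); T=rot(b["tcp_rot"]).as_matrix()
print("tool shift to centre",totool([*p[:2],.012]),"tool yaw",np.arctan2(T[1,1],T[0,1]),b["q"])
E
```

```text
eef_pos: [0.4943, 0.0557, 0.0533]
tcp_rot: [-0.0, -0.102, 0.995, -0.0]
in/out 5.0 -3.0 plate world [0.4953 0.0528 0.5409] mismatch 0.0105 dock [0.0145 0.12  ] rel yaw 0.41094017511947123
tool shift to centre [-0.0005 -0.003   0.0413] tool yaw 1.7729347391005958 [-0.0427  0.1233  1.8461 -0.0001  1.1725 -1.8156]
```

Scaled: 0.046 m is 1.84, -0.003 m is -0.12.

```bash
python3 inch.py '{"ticks":[[0,-0.12,0.8,0,1],[0,-0.12,1.6,0,1],[0,-0.12,1.84,0,1],[0,-0.12,1.84,0,1],[0,-0.12,1.84,0,1]]}' >/dev/null; python3 ob.py; for i in 1 2 3 4; do python3 inch.py '{"ticks":[[0,0,0.04,0,1],[0,0,0.04,0,1]]}' >/dev/null; python3 ob.py; done
```

```text
t 12.7 tcp [0.4951 0.0528 0.0077] dock [0.0143 0.1199] F [ 0.206   0.3148 -1.1123] M [ 0.0851  0.0035 -0.0371] tilt [0.0003 0.    ]
t 12.8667 tcp [0.4955 0.0528 0.0071] dock [0.0147 0.1199] F [-0.2561 -0.0441  0.1014] M [ 0.0303 -0.0065 -0.0357] tilt [-0.0012 -0.0004]
t 13.0333 tcp [0.4952 0.0528 0.0057] dock [0.0144 0.1199] F [-0.1004  0.5169  0.7539] M [ 0.031  -0.0152  0.0058] tilt [-0.0006 -0.0002]
t 13.2 tcp [0.495  0.0528 0.0043] dock [0.0142 0.1199] F [-0.2423 -0.4441 -0.4579] M [0.0011 0.0108 0.0091] tilt [ 0.     -0.0001]
t 13.3667 tcp [0.4949 0.0528 0.0031] dock [0.0141 0.12  ] F [ 0.671   0.383  -0.0092] M [ 0.0195  0.0334 -0.0153] tilt [ 0.0002 -0.    ]
```

```bash
for i in 1 2 3; do python3 inch.py '{"ticks":[[0,0,0.04,0,1],[0,0,0.04,0,1]]}' >/dev/null; python3 ob.py; done
```

```text
t 13.5333 tcp [0.4949 0.0528 0.0021] dock [0.0141 0.1199] F [-1.185   0.1438  0.3254] M [ 0.0477 -0.0082 -0.0008] tilt [0.0003 0.    ]
t 13.7 tcp [0.495  0.0527 0.0011] dock [0.0141 0.1199] F [-0.7738  0.5099  0.8345] M [-0.0192 -0.0083  0.0193] tilt [ 0.0002 -0.    ]
t 13.8667 tcp [0.495  0.0527 0.0001] dock [0.0141 0.1199] F [ 0.1633 -0.049   0.3142] M [-0.0119 -0.0137 -0.0021] tilt [ 0.0002 -0.0001]
```

```bash
for i in 1 2 3; do python3 inch.py '{"ticks":[[0,0,0.04,0,1],[0,0,0.04,0,1]]}' >/dev/null; python3 ob.py; done
```

```text
t 14.0333 tcp [ 0.4949  0.0527 -0.0009] dock [0.0141 0.1199] F [-0.3612  0.3917  0.3787] M [-0.0258  0.0049  0.0451] tilt [ 0.0003 -0.    ]
t 14.2 tcp [ 0.4949  0.0528 -0.0019] dock [0.0141 0.1199] F [ 0.7409 -0.0421  0.161 ] M [-0.0418 -0.0377 -0.0256] tilt [0.0002 0.    ]
t 14.3667 tcp [ 0.4951  0.0528 -0.0025] dock [0.0143 0.1199] F [ 1.7769  0.1971 -8.6765] M [-0.2131  0.3979  0.0357] tilt [-0.0002 -0.0001]
```

```bash
for i in 1 2; do python3 inch.py '{"ticks":[[0,0,0.02,0,1],[0,0,0.02,0,1]]}' >/dev/null; python3 ob.py; done; python3 inch.py '{"ticks":[[0,0,0,0.03,1],[0,0,0,0.07,1],[0,0,0,0.11,1],[0,0,0,0.15,1],[0,0,0,0.15,1]]}' >/dev/null; python3 ob.py
```

```text
t 14.5333 tcp [ 0.4952  0.0527 -0.0026] dock [0.0144 0.1199] F [  3.2483   1.1049 -12.3738] M [-0.2127  0.6329 -0.0015] tilt [-0.0005 -0.0002]
t 14.7 tcp [ 0.4954  0.0528 -0.0029] dock [0.0145 0.1199] F [  5.8148   1.168  -17.2608] M [-0.3432  0.9232  0.0261] tilt [-0.0008 -0.0003]
t 15.1167 tcp [ 0.496   0.0527 -0.0027] dock [0.0152 0.1198] F [  0.5439   0.5304 -13.1466] M [-0.1584  0.0768  0.1647] tilt [-0.0023 -0.0003]
```

```bash
python3 inch.py '{"ticks":[[0,0,0,0.04,1],[0,0,0,0.08,1],[0,0,0,0.12,1],[0,0,0,0.16,1],[0,0,0,0.2,1],[0,0,0,0.24,1],[0,0,0,0.26,1],[0,0,0,0.26,1]]}' >/dev/null; python3 ob.py; python3 - <<'E'
from pf import *
b=manip.get_obs(); T=rot(b["tcp_rot"]).as_matrix(); print(np.arctan2(T[1,1],T[0,1]))
i=snap("w9"); 
for g in (.13,.3,.5): find(i,[.4953,.0528,g])
E
```

```text
t 15.7833 tcp [ 0.496   0.0527 -0.0027] dock [0.0152 0.1197] F [ -0.6345   0.331  -13.5808] M [ 0.1524 -0.0024  0.1512] tilt [-0.0024  0.0002]
1.3624542598949505
in/out 6.0 -4.0 plate world [0.4959 0.0524 0.132 ] mismatch 0.0346 dock [0.015  0.1195] rel yaw 0.0020100517150074826
in/out 6.0 -4.0 plate world [0.4956 0.0525 0.1269] mismatch 0.0342 dock [0.0148 0.1196] rel yaw -0.0031055259798436485
in/out 6.0 -4.0 plate world [0.4956 0.0528 0.149 ] mismatch 0.0351 dock [0.0147 0.1199] rel yaw 0.018970467947222874
```

The plate is now square to the dock, at dock (15,120) mm. Next: slide across 15 mm along tool x, then check.

Scaled: -0.005 m is -0.2, 0.0143 m is 0.572.

```bash
python3 inch.py '{"ticks":[[0.12,-0.04,0,0,1],[0.28,-0.1,0,0,1],[0.44,-0.16,0,0,1],[0.572,-0.2,0,0,1],[0.572,-0.2,0,0,1]]}' >/dev/null; python3 ob.py; python3 - <<'E'
from pf import *
i=snap("w10"); b=i["color"][:,:,::-1]
for g in (.13,.2): find(i,[.481,.051,g])
find(snap("t10","top"),[.481,.051,.13])
E
```

```text
t 16.25 tcp [ 0.4807  0.0507 -0.0027] dock [-0.0003  0.1197] F [  1.3388  -1.3107 -14.3678] M [ 0.2245  0.3243 -0.0363] tilt [-0.0025  0.0002]
in/out 6.0 -4.0 plate world [0.4804 0.0503 0.1359] mismatch 0.0352 dock [-0.0006  0.1194] rel yaw 0.005851269523284075
in/out 6.0 -4.0 plate world [0.4805 0.0504 0.1378] mismatch 0.0348 dock [-0.0005  0.1195] rel yaw 0.007833603261698546
in/out 3.0 6.0 plate world [0.4899 0.0233 0.0822] mismatch 0.4718 dock [0.0053 0.0914] rel yaw -0.04777945772525782
```

```bash
python3 inch.py '{"ticks":[[-0.052,-0.148,0,0,1],[-0.132,-0.376,0,0,1],[-0.22,-0.624,0,0,1],[-0.308,-0.876,0,0,1],[-0.4,-1.132,0,0,1],[-0.4,-1.132,0,0,1]]}' >/dev/null; python3 ob.py; python3 inch.py '{"ticks":[[-0.052,-0.148,0,0,1],[-0.132,-0.376,0,0,1],[-0.22,-0.624,0,0,1],[-0.308,-0.876,0,0,1],[-0.396,-1.132,0,0,1],[-0.396,-1.132,0,0,1]]}' >/dev/null; python3 ob.py; python3 - <<'E'
from pf import *
i=snap("w11")
for g in (.13,.2): find(i,[.488,-.009,g])
E
```

```text
t 16.85 tcp [ 0.485   0.0202 -0.0027] dock [0.0001 0.0889] F [ -0.4723  -3.7713 -13.8991] M [ 0.6384 -0.1555 -0.0733] tilt [-0.0022 -0.0001]
t 17.35 tcp [ 0.4889 -0.0096 -0.0027] dock [0.     0.0589] F [ -0.0528  -4.4456 -13.6109] M [ 0.6099 -0.0699 -0.0182] tilt [-0.0023 -0.0002]
in/out 6.0 -4.0 plate world [ 0.4887 -0.0099  0.1363] mismatch 0.0347 dock [-0.0002  0.0586] rel yaw 0.006276065033940459
in/out 6.0 -4.0 plate world [ 0.4888 -0.0098  0.1374] mismatch 0.0345 dock [-0.0001  0.0587] rel yaw 0.0074049180855408625
```

The plate is in the mouth, square and centred, with its front at dock y ≈ −1 mm. Now I'll regrip on the rear half with the fingers along the travel direction.

```bash
python3 inch.py '{"ticks":[[0,0,-0.2,0,1],[0,0,-0.8,0,1],[0.16,0.48,-1.2,-0.11,0.5],[0.4,1.16,-1.2,-0.22,0.5],[0.412,1.172,-1.2,-0.34,0.5],[0.412,1.172,-1,-0.34,0.5],[0.412,1.172,-0.8,-0.34,0.5],[0.412,1.172,-0.68,-0.34,0.5],[0.412,1.172,-0.64,-0.34,0.5],[0.412,1.172,-0.64,-0.34,0.5]]}' | tail -2; python3 ob.py; for i in 1 2; do python3 inch.py '{"ticks":[[0,0,0.04,0,0.5],[0,0,0.04,0,0.5]]}' >/dev/null; python3 ob.py; done
```

```text
opening: 0.497
gripper_force: 0.0
t 18.2333 tcp [0.4835 0.0218 0.0117] dock [-0.0012  0.0908] F [-0.1001 -0.0247 -0.5905] M [-0.0411 -0.0222 -0.0019] tilt [0.0011 0.0001]
t 18.4 tcp [0.4838 0.0219 0.0112] dock [-0.0009  0.0908] F [ 0.1149 -0.3134 -0.5128] M [-0.0867  0.0062  0.04  ] tilt [ 0.0002 -0.0001]
t 18.5667 tcp [0.4838 0.022  0.0103] dock [-0.0009  0.0909] F [0.0213 0.2715 0.5162] M [ 0.0095 -0.0396  0.0152] tilt [ 0.     -0.0001]
```

```bash
for i in 1 2 3; do python3 inch.py '{"ticks":[[0,0,0.04,0,0.5],[0,0,0.04,0,0.5]]}' >/dev/null; python3 ob.py; done
```

```text
t 18.7333 tcp [0.4837 0.0221 0.0092] dock [-0.001  0.091] F [-0.0666  0.0513 -0.2115] M [-0.0301 -0.0123  0.0018] tilt [ 0.0002 -0.0001]
t 18.9 tcp [0.4839 0.0221 0.0087] dock [-0.0008  0.091 ] F [  3.5431   0.9769 -11.1733] M [-0.1222  0.626   0.0764] tilt [-0.0002 -0.0001]
t 19.0667 tcp [0.4841 0.0221 0.0082] dock [-0.0006  0.0909] F [  7.9838   0.9749 -22.0069] M [-0.2336  1.3949  0.1384] tilt [-0.0006 -0.0002]
```

Scaled: -0.003 m is -0.12, 0.0003 m is 0.012.

```bash
python3 inch.py '{"ticks":[[0,-0.12,0.012,0,0.5],[0,-0.28,0.024,0,0.5],[0,-0.44,0.032,0,0.5],[0,-0.56,0.032,0,0.5],[0,-0.56,0.032,0,0.5]]}' >/dev/null; python3 ob.py;  python3 inch.py '{"ticks":[[0,-0.12,0,0,0.5],[0,-0.24,0,0,0.5],[0,-0.36,0,0,0.5],[0,-0.48,0,0,0.5],[0,-0.48,0,0,0.5]]}' >/dev/null; python3 ob.py; python3 - <<'E'
from pf import *
i=snap("w12"); find(i,[.492,-.035,.13]); find(i,[.490,-.025,.13])
E
```

```text
t 19.4833 tcp [0.4862 0.0084 0.008 ] dock [-0.0003  0.0771] F [  8.1707   5.921  -28.8095] M [-0.9387  1.364   0.4531] tilt [-0.0014  0.0006]
t 19.9 tcp [ 0.4878 -0.0032  0.0079] dock [-0.0002  0.0654] F [  6.5748   7.683  -25.2394] M [-1.3643  1.0304  0.2122] tilt [-0.0016  0.001 ]
in/out 6.0 -4.0 plate world [ 0.492  -0.0351  0.1279] mismatch 0.0311 dock [-0.0003  0.0332] rel yaw -0.0021194290983072017
in/out 5.0 -4.0 plate world [ 0.4915 -0.0349  0.1341] mismatch 0.0385 dock [-0.0007  0.0335] rel yaw 0.004127516644792856
```

Scaled: -0.013 m is -0.52, -0.009 m is -0.36.

```bash
python3 inch.py '{"ticks":[[0,-0.12,0,0,0.5],[0,-0.24,0,0,0.5],[0,-0.36,0,0,0.5],[0,-0.52,0,0,0.5],[0,-0.52,0,0,0.5]]}' >/dev/null; python3 ob.py;  python3 inch.py '{"ticks":[[0,-0.12,0,0,0.5],[0,-0.24,0,0,0.5],[0,-0.36,0,0,0.5],[0,-0.48,0,0,0.5],[0,-0.48,0,0,0.5]]}' >/dev/null; python3 ob.py; python3 - <<'E'
from pf import *
i=snap("w13"); find(i,[.495,-.060,.13])
E
```

```text
t 20.3667 tcp [ 0.4895 -0.0162  0.0078] dock [-0.0003  0.0523] F [  7.2423   8.181  -26.0067] M [-1.31    1.2208  0.2352] tilt [-0.0013  0.0008]
t 20.7833 tcp [ 0.491  -0.028   0.0078] dock [-0.0003  0.0404] F [  6.8855  10.0723 -26.7979] M [-1.5058  1.2395  0.1495] tilt [-0.0011  0.0009]
in/out 5.0 -4.0 plate world [ 0.4945 -0.057   0.1301] mismatch 0.0414 dock [-0.0005  0.0111] rel yaw 0.0001103180680509519
```

Scaled: -0.007 m is -0.28, -0.006 m is -0.24.

```bash
python3 inch.py '{"ticks":[[0,-0.12,0,0,0.5],[0,-0.24,0,0,0.5],[0,-0.28,0,0,0.5],[0,-0.28,0,0,0.5]]}' >/dev/null; python3 ob.py; for i in 1 2 3; do python3 inch.py '{"ticks":[[0,-0.04,0,0,0.5],[0,-0.06,0,0,0.5],[0,-0.06,0,0,0.5]]}' >/dev/null; python3 ob.py; done; python3 - <<'E'
from pf import *
i=snap("w14"); find(i,[.495,-.068,.13])
E
```

```text
t 21.1667 tcp [ 0.4918 -0.0347  0.0078] dock [-0.0004  0.0336] F [  8.3777  10.249  -26.7811] M [-1.8289  1.3464  0.0381] tilt [-0.0009  0.0011]
t 21.4167 tcp [ 0.4919 -0.0358  0.0078] dock [-0.0004  0.0325] F [  7.8046  15.7947 -28.0881] M [-2.5933  1.2345  0.1346] tilt [-0.0009  0.0017]
t 21.6667 tcp [ 0.4925 -0.0372  0.0078] dock [0.     0.0311] F [  3.6395  15.7476 -23.8211] M [-2.596   0.6336  0.0401] tilt [-0.0017  0.0017]
t 21.9167 tcp [ 0.4928 -0.0387  0.0078] dock [0.0002 0.0295] F [  1.7198  15.7788 -23.9848] M [-2.5953  0.2957 -0.0313] tilt [-0.0021  0.0016]
in/out 5.0 -4.0 plate world [ 0.4956 -0.0657  0.1279] mismatch 0.0395 dock [-0.0006  0.0024] rel yaw -0.0021395289619550173
```

The drag force jumped and then levelled off at 15.8 N, so the plate has met something solid and the tips slip on it. Letting go and looking from higher up.

Scaled: -0.1 m is -4, 0.1 m is 4.

```bash
python3 inch.py '{"ticks":[[0,0.04,-0.16,0,0.5],[0,0.04,-0.8,0,0.5],[0,0.8,-2.4,0,0.5],[0,2.4,-3.6,0,0.5],[-0.8,3.6,-4,0,0.5],[-1.6,4,-4,0,0.5],[-1.6,4,-4,0,0.5],[-1.6,4,-4,0,0.5]]}' | sed -n '2,4p'; python3 - <<'E'
from pf import *
i=snap("w15"); find(i,[.496,-.067,.13])
def place(P): P=np.array(P); return np.c_[D+P[:,:1]*ex+P[:,1:2]*ey,P[:,2]+.006]
u=proj(i,place([(-.0475,.06,.005),(.0475,.06,.005),(-.0475,-.06,.005),(.0475,-.06,.005)])); print(u)
c=u.mean(0).astype(int); x0,y0=max(0,c[0]-75),max(0,c[1]-75); b=i["color"][:,:,::-1][y0:y0+150,x0:x0+150]; print(x0,y0,b.shape)
cv2.imwrite("pics/w15c.png",cv2.resize(b,None,fx=4,fy=4,interpolation=cv2.INTER_CUBIC))
E
```

```text
eef_pos: [0.5188, 0.0655, 0.1064]
tcp_rot: [0.0, -0.068, 0.998, -0.0]
ft_force: [-0.3, -0.8, 0.7]
in/out 6.0 -4.0 plate world [ 0.4965 -0.0653  0.1339] mismatch 0.0206 dock [0.0004 0.0027] rel yaw 0.0038949838451988184
[[229.5358  93.4423]
 [239.784  205.4336]
 [ 77.8147  92.6359]
 [106.6793 204.8056]]
88 74 (150, 150, 3)
```

View pics/w15c.png

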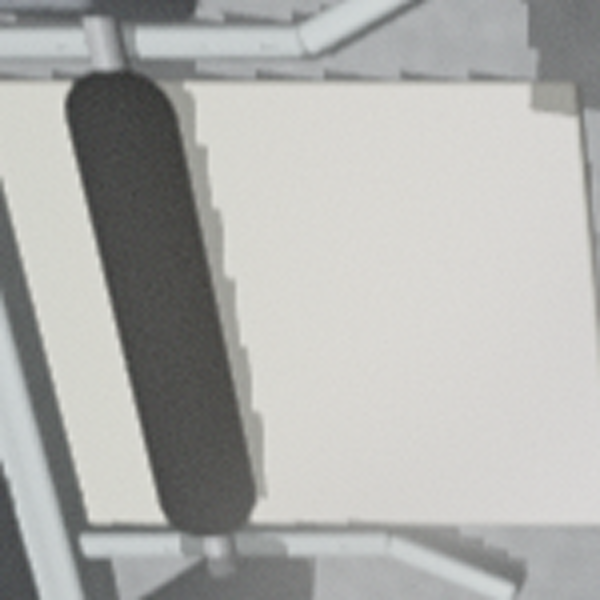

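The plate lies square under the roller. Between its front edge (crop (0,180)–(85,520)) and the crossbar there's a dark strip, which is either the stop's face or a gap. I'll resolve that numerically.

```bash
python3 - <<'E'
from pf import *
ys=np.arange(-.045,-.0851,-.001)
for n,z in (("w2",.006),("w15",.011)):
    i=load(n); g=cv2.cvtColor(i["color"],cv2.COLOR_RGB2GRAY).astype(np.float32); P=[]
    for x in np.linspace(.015,.035,9): P.append([[*(D+x*ex+y*ey),z] for y in ys])
    P=np.array(P); u=proj(i,P.reshape(-1,3)).astype(np.float32); v=cv2.remap(g,u[:,0].copy(),u[:,1].copy(),cv2.INTER_LINEAR).reshape(9,-1).mean(0)
    print(n,"cam dock",tod(i["origin"]),i["origin"][2]); print([(int(round(-y*1e3)),int(k)) for y,k in zip(ys,v)])
E
```

```text
w2 cam dock [0.0402 0.1235] 0.35298878601059064
[(45, 206), (46, 205), (47, 205), (48, 205), (49, 206), (50, 206), (51, 206), (52, 206), (53, 207), (54, 207), (55, 208), (56, 208), (57, 205), (58, 189), (59, 166), (60, 144), (61, 134), (62, 135), (63, 149), (64, 183), (65, 218), (66, 237), (67, 245), (68, 245), (69, 242), (70, 240), (71, 240), (72, 240), (73, 228), (74, 200), (75, 158), (76, 123), (77, 110), (78, 108), (79, 110), (80, 108), (81, 100), (82, 91), (83, 84), (84, 80), (85, 79)]
w15 cam dock [-0.0443  0.1297] 0.24826704469892208
[(45, 211), (46, 211), (47, 212), (48, 211), (49, 211), (50, 211), (51, 211), (52, 211), (53, 211), (54, 210), (55, 211), (56, 211), (57, 169), (58, 109), (59, 97), (60, 96), (61, 97), (62, 101), (63, 134), (64, 180), (65, 200), (66, 206), (67, 205), (68, 202), (69, 198), (70, 198), (71, 201), (72, 199), (73, 154), (74, 90), (75, 76), (76, 76), (77, 77), (78, 77), (79, 77), (80, 76), (81, 76), (82, 76), (83, 75), (84, 69), (85, 56)]
```

```bash
python3 inch.py '{"ticks":[[0,-1.6,0,0,0.5],[0,-3.2,0,0,0.5],[0,-4.8,0,0,0.5],[0,-6.4,0,0,0.5],[0,-7.4,0,0,0.5],[0,-7.4,0,0,0.5],[0,-7.4,0,0,0.5],[0,-7.4,0,0,0.5]]}' | sed -n '2p'; cat > pr.py <<'E'
from pf import *
import sys
i=snap(sys.argv[1]); print("cam dock",tod(i["origin"]),i["origin"][2])
g=cv2.cvtColor(i["color"],cv2.COLOR_RGB2GRAY).astype(np.float32)
ys=np.arange(-.048,-.0761,-.001)
for X in (-.03,-.01,.01,.03):
    P=np.array([[[*(D+x*ex+y*ey),.011] for y in ys] for x in np.linspace(X-.008,X+.008,9)]); u=proj(i,P.reshape(-1,3)).astype(np.float32)
    print(X,u[0].round(),"48..76:",cv2.remap(g,u[:,0].copy(),u[:,1].copy(),cv2.INTER_LINEAR).reshape(9,-1).mean(0).astype(int))
E
python3 pr.py w16
```

```text
eef_pos: [0.5423, -0.1189, 0.1061]
cam dock [-0.0448 -0.056 ] 0.24799986289787224
-0.03 [327. 107.] 48..76: [184 184 184 184 184 184 184 184 184 185 160 138 161 180 181 179 176 174
 174 176 175 137  82  86 103 114 122 125 128]
-0.01 [327. 133.] 48..76: [183 183 183 184 183 183 183 184 184 184 159 142 171 181 180 179 175 174
 175 177 175 132  84  92 108 118 124 127 130]
0.01 [327. 157.] 48..76: [221 223 224 223 219 218 218 219 219 221 196 168 201 210 210 208 206 206
 208 208 185 114  82  97 113 123 127 129 132]
0.03 [326. 179.] 48..76: [237 237 237 237 237 237 237 237 238 237 209 196 231 237 237 236 234 235
 236 226 182 117  98 113 127 145 151 156 156]
```

Seen from straight above, the dark line between plate and stop is about 1 mm at most along the whole edge. With the hard contact force that means home, square and centred. Nothing touches the plate, so I'm handing in.

```bash
python3 -c "
from workcell import manip, optics
print(manip.finish_job(), manip.get_obs()['time_s'])"
```

```text
the job is handed in; nothing more can be done
the job is handed in; nothing more can be done
```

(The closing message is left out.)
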